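# Take the blue bayonet filter out of its lamp

### The arm

A 6-joint arm with a two-finger parallel gripper is mounted at the origin on a cart in front of the work surface, level with it; the furniture and walls round the work are solid. World frame = base frame: x ahead of the robot, y to its left, z up, the work surface at z = 0. Lengths are in m, angles in rad, forces in N, time in s.
With the tool pointing down it reaches from about 0.3 to 0.775 m from the base axis. Payload 14.6 kg.
Tool frame: the origin (TCP) lies at the centre of the arm's flange, where the gripper is bolted on; the fingertips stand 199 mm ahead of it and the grasp point (between the pads) lies ctrl.tcp_to_grasp ahead of it (ctrl.tcp_to_grasp is the distance from the TCP to the grasp point, in m); z points along the fingers, y is the line along which they close (so a half turn about z gives the same grasp; the last joint's range is limited). The gripper opens to 94 mm and grips with 3 to 60 N. Pads are 16 mm wide; open, the fingers measure 119 mm over their backs; the gripper's body (75 mm by 177 mm) begins 78 mm behind the grasp point.
Start: joints at [-1.391, 0.3, 1.521, -0, 1.321, -0.067], TCP at [0.134, -0.533, 0.405] pointing down, gripper open.
Joint ranges: [-3.03, 3.03], [-0.79, 2.21], [0.23, 2.52], [-1.04, 4.18], [0, 3.07], [-2.55, 2.55]. Speed limits (rad/s): [2.22, 2.22, 2.57, 3.14, 3.14, 3.14].

### API

Orientations are given as [roll, pitch, yaw] about the fixed x, y, z axes, in that order (R = Rz(yaw) Ry(pitch) Rx(roll)).
In Python, from station import ctrl gives the robot as it stands. The module is installed in compiled form; this text tells all that it offers.
- The arm moves only by the shell command python3 -m jog 'ROWS' [OPENING] [FORCE]. ROWS is JSON, a list of rows, each a list of 6 numbers: the shift along the tool's x, y, z in cm, then the turn, a rotation vector about the tool's x, y, z in rad. In form: [[tx, ty, tz, ax, ay, az], ...]. A call has 1 to 8 rows; each row is the pose to reach, as a shift and turn from the pose commanded when the call began, along the tool's axes at that moment; what a row does not reach only later rows make up. A row lasts 1/10 s, in which the tool goes at most 50 mm and 8.59 degrees, less where a joint would pass 70% of its speed; a pose out of reach is approached as far as the arm can. A call with a gripper value outside its range is refused whole. OPENING is the opening in per cent of the stroke, from 0 (shut) to 100 (fully open), set as the call begins (- or left out, the last holds). The fingers move at their own pace and stop on an object; FORCE is the grip in N (left out, the last holds). Time passes only in rows, so rows that repeat a pose let the fingers close. It gives the time, the measured TCP pose, the force, the opening and the grip force at its end, in the units of the state.
- ctrl.get_obs(): the state, without advancing time (a new reading comes with each control period).
- ctrl.camera(name): name is "scene" or "top" or "wrist"; returns a dict with "img" (400x640x3 uint8, blue, green, red), "intrinsics" (3x3 intrinsics, pixels), "R" (3x3) and "t" (3): a world point X has camera coordinates R X + t. Camera axes: x right, y down, z forward; pixel columns grow to the right and rows downward; lengths in m; the calibration is good to about 2 mm. The wrist camera is an equidistant fisheye: a pixel r from the principal point sees the ray r / f radians off the axis. A picture is of the moment at which its call begins. There is no depth.
- ctrl.hand_in(): hands the job in; it is judged then, once.
The state is a dict: "time_s": time; "qpos": joint angles; "joint_vel": joint speeds; "tau": joint torques, N m; "ee_pos": TCP position; "eef_rot": TCP orientation; "force": force on the tool from outside, world axes, zero at the start; "moment": the same for the moment, N m; "grip_width": finger opening in m; "grip_force": force on a finger pad.
Only numpy, scipy, OpenCV 4.12 (cv2) and the standard library are available. Lean on these libraries where they do the work, as an engineer would, in place of code of your own. Each camera call takes 0.05 s, during which the arm holds its last target. There are 200 camera calls.

### The job

Two round lamps stand on the bench, each with a coloured filter locked in its mouth. Unlock the blue filter by turning its finger bar anticlockwise (seen from above) until the bar points at the two notches with red marks, lift it straight out and stand it upright in the dissecting tray. Leave the green filter in its lamp.

Things in the scene. Friction and masses are not known exactly. Their poses are not given: they have to be found in the camera images.
- blue_filter_grip (a point): Loose blue filter, 60 g: black round holder 37 mm wide, 17 high; 2 lugs at its foot, 54 mm over both; blue finger bar on top, 32 long, 12 thick, white line on top. Point: where to grip, on the axis in the bar, 42 mm over the foot, 25 over the holder, 13 under the bar's top. x along bar and lugs, z up. Starts locked in the lamp, its bar 46-66 deg clockwise (from above) of the lamp's x; turns freely.
- green_filter_grip (a point): The same kind of filter in green, with the same point and axes, locked in another lamp of the same shape. It is to be left there.
- lamp: Lamp holding the blue filter: white, round, fixed, 92 mm wide, 39 high; origin under its centre, z up. The filter's foot rests 24 mm above the bench; a lip (z 33 to 38 mm) holds its lugs down except at two 21 mm notches at the lamp's +x and -x, with red marks. The filter comes out only with its bar within 10 deg of the lamp's x, reached anticlockwise; a stop blocks about 11 deg beyond.
- tray: Dissecting tray, white with a blue rim, fixed on the bench, empty: 153 mm (its x) by 253 mm (its y), 20 mm high. Origin at the centre of its underside, z up; the flat inner floor is 2 mm above the origin.
There are look-alikes about, which are no part of the job. Of the things that look like the part that bears blue_filter_grip, the middle-sized one is meant.

How it is judged:
On the way, in this order (a step that is already met when the one before it is completed fails the run):
1. the blue filter is turned, still down in its lamp, until its bar points at the notches (within 17 degrees) (angle between the x axis of blue_filter_grip and the x axis of lamp, either way round below 0.3 rad and z of blue_filter_grip in the frame of lamp below 0.076 m and horizontal distance between blue_filter_grip and lamp below 0.015 m).
2. the blue filter is lifted clear of the lamp's mouth (z of blue_filter_grip in the frame of lamp above 0.085 m).
At the end, for the whole second after the job is handed in: The blue filter stands upright (within 11 degrees) on the floor of the dissecting tray, its axis inside the tray (within 70 mm of the tray's middle across and 120 mm along), foot down and released; the green filter is still seated in its lamp (within 15 mm of where it was) (x of blue_filter_grip in the frame of tray between -0.07 and 0.07 m and y of blue_filter_grip in the frame of tray between -0.12 and 0.12 m and z of blue_filter_grip in the frame of tray below 0.056 m and angle between blue_filter_grip's own z axis and vertical below 0.2 rad and distance of green_filter_grip from where it was at the start of the episode below 0.015 m); the robot touches nothing.
It fails at once if the green filter is pulled out of its seat (moved more than 15 mm) (distance of green_filter_grip from where it was at the start of the episode above 0.015 m).
It also fails if it takes over 40 s, if anything falls off the work surface, if the arm or the gripper's body presses on something with over 40 N, if the wrist force passes 120 N, or if a joint passes its speed limit or range.

## Working session

There is one attempt and no reset: what is moved stays moved. The work goes in short steps, Python scripts to look and compute and a shell command to move; the robot and the scene stay as the last step left them, time stands still between calls to the robot, and variables do not carry over. Pictures are saved under pics/ and viewed, at most 10 in all, crops included, and the job is handed in when it is done.

```bash
mkdir -p pics; cat > h.py <<'E'
import numpy as np, cv2
from station import ctrl
def ray(c,u,v,fish=False):
    K=c["intrinsics"];R=np.array(c["R"]);t=np.array(c["t"])
    x=(u-K[0][2])/K[0][0];y=(v-K[1][2])/K[1][1]
    if fish:
        r=np.hypot(x,y); d=np.array([np.sin(r)*x/r,np.sin(r)*y/r,np.cos(r)]) if r>0 else np.array([0,0,1.])
    else: d=np.array([x,y,1.])
    return -R.T@t, R.T@d
def onz(c,u,v,z,fish=False):
    o,d=ray(c,u,v,fish); return o+d*(z-o[2])/d[2]
E
python3 - <<'E'
from h import *
o=ctrl.get_obs();print(o["time_s"],o["ee_pos"],o["eef_rot"],o["grip_width"],ctrl.tcp_to_grasp)
import pickle
cs={n:ctrl.camera(n) for n in("scene","top","wrist")}
pickle.dump(cs,open("c0.pkl","wb"))
for n,c in cs.items(): cv2.imwrite(f"pics/{n}0.png",c["img"]);print(n,c["intrinsics"],-np.array(c["R"]).T@c["t"])
E
```

```text
0.0 [ 0.13435641 -0.53329963  0.40407081] [-3.14039003e+00 -7.32456879e-05  2.46824502e-01] 0.09421883433896723 0.1804
scene [[408.64574416   0.         324.79708249]
 [  0.         408.64574416 193.83092898]
 [  0.           0.           1.        ]] [0.25927568 0.62070945 0.69089893]
top [[363.14137283   0.         323.07794102]
 [  0.         363.14137283 202.34620832]
 [  0.           0.           1.        ]] [0.4709335  0.04285054 0.90594216]
wrist [[309.70691629   0.         320.48145306]
 [  0.         309.70691629 197.36746203]
 [  0.           0.           1.        ]] [ 0.20787491 -0.51359102  0.38395037]
```

View pics/top0.png

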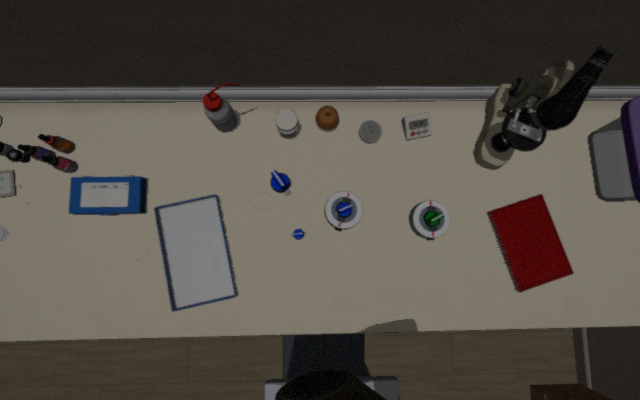

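View pics/scene0.png

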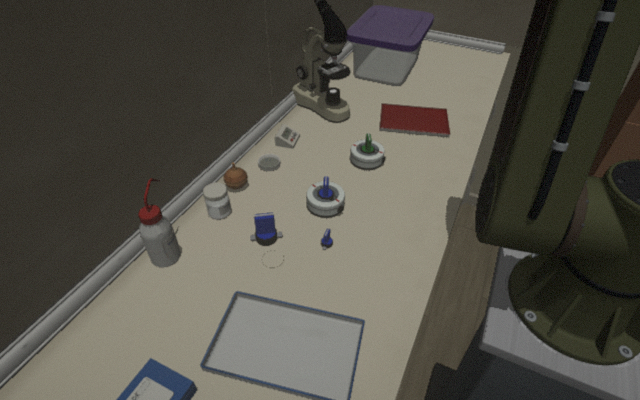

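The top view shows the candidates: a large blue filter standing loose (281,183), a small blue one (299,234), the blue one in its lamp (345,210, middle-sized) and the green one in its lamp (432,218). The tray is at (196,252). I choose the one in the lamp and check it in a crop.

```bash
python3 - <<'E'
from h import *
import pickle
cs=pickle.load(open("c0.pkl","rb"))
a=cv2.resize(cs["top"]["img"][180:240,310:380],None,fx=8,fy=8,interpolation=cv2.INTER_CUBIC)
b=cv2.resize(cs["scene"]["img"][165:225,295:355],None,fx=4,fy=4,interpolation=cv2.INTER_CUBIC)
im=np.zeros((480,800,3),np.uint8);im[:,:560]=a;im[:240,560:]=b
cv2.imwrite("pics/crop1.png",cv2.convertScaleAbs(im,alpha=1.3))
c=cs["top"]
print("lamp",onz(c,344,210,.039),"bar",onz(c,345,210,.079))
for p in [(156,206),(218,196),(236,295),(174,309)]: print("tray",p,onz(c,*p,.02))
print("big",onz(c,281,183,.05),"small",onz(c,299,234,.03),"green",onz(c,432,218,.05))
E
```

```text
lamp [ 0.55419395 -0.03480427  0.039     ] bar [ 0.55031771 -0.03351869  0.079     ]
tray (156, 206) [0.5726298  0.41944473 0.02      ]
tray (218, 196) [0.59500042 0.27093785 0.02      ]
tray (236, 295) [0.3576619  0.22489683 0.02      ]
tray (174, 309) [0.32870094 0.36911484 0.02      ]
big [0.61997811 0.11491995 0.05      ] small [0.49883449 0.07407115 0.03      ] green [ 0.53081307 -0.24356183  0.05      ]
```

View pics/crop1.png

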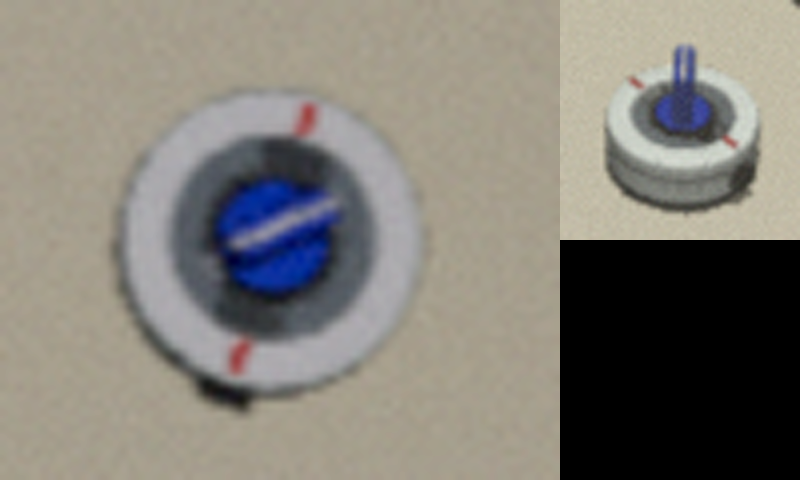

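The crop shows the lamp centred at about top (344,210), with red marks at (348.4,194.8) and (340,224.6), so the lamp's x has a yaw of about -15.7°. The bar runs from (339.4,210.6) to (352.3,205.9), a yaw of about -70°. That is 54° clockwise of the lamp's x, which fits the description. I move above it with tool yaw 110°.

```bash
python3 -m jog '[[53,-38,0,0,0,-1.676],[53,-38,0,0,0,-1.676],[53,-38,0,0,0,-1.676],[53,-38,0,0,0,-1.676],[53,-38,0,0,0,-1.676],[53,-38,0,0,0,-1.676],[53,-38,0,0,0,-1.676],[53,-38,0,0,0,-1.676]]' 60
cat >> h.py <<'E'
def to(x,y,z,yaw):
    from scipy.spatial.transform import Rotation as Ro
    o=ctrl.get_obs(); R=Ro.from_euler("xyz",o["eef_rot"])
    T=Ro.from_euler("xyz",[np.pi,0,yaw])
    s=R.inv().apply(np.array([x,y,z+ctrl.tcp_to_grasp])-o["ee_pos"])*100   # z: of the grasp point
    print("t",round(o["time_s"],2),"row",np.round(s,2),np.round((R.inv()*T).as_rotvec(),3),"w",round(o["grip_width"],4),"F",np.round(o["force"],1))
E
python3 -c "
from h import *
to(.554,-.035,.20,1.923)"
```

```text
time_s: 0.95
ee_pos: [0.3935, -0.226, 0.4047]
eef_rot: [3.141, 0.0, 1.453]
force: [-0.3, -0.7, -0.8]
grip_width: 0.0562
grip_force: 0.0
t 0.95 row [20.86 13.69  2.43] [ 0.    0.   -0.47] w 0.0562 F [-0.3 -0.7 -0.8]
```

```bash
python3 -m jog '[[20.9,13.7,5.4,0,0,-0.47],[20.9,13.7,5.4,0,0,-0.47],[20.9,13.7,5.4,0,0,-0.47],[20.9,13.7,5.4,0,0,-0.47],[20.9,13.7,5.4,0,0,-0.47],[20.9,13.7,5.4,0,0,-0.47],[20.9,13.7,5.4,0,0,-0.47],[20.9,13.7,5.4,0,0,-0.47]]'
python3 -c "
from h import *
import pickle
to(.554,-.035,.066,1.923)
c=ctrl.camera('wrist');pickle.dump(c,open('c1.pkl','wb'))
R=np.array(c['R']);t=np.array(c['t']);K=c['intrinsics']
def pr(X):
    p=R@X+t;r=np.hypot(p[0],p[1]);a=np.arctan2(r,p[2]);return K[0][2]+K[0][0]*a*p[0]/r,K[1][2]+K[1][1]*a*p[1]/r
for X in [(.554,-.035,.039),(.554,-.035,.079)]: print(pr(np.array(X)))
cv2.imwrite('pics/w1.png',c['img'])"
```

```text
time_s: 1.75
ee_pos: [0.554, -0.0382, 0.3508]
eef_rot: [-3.141, 0.0, 1.916]
force: [1.1, -0.3, 0.2]
grip_width: 0.0563
grip_force: 0.0
t 1.75 row [ 0.3   0.11 10.44] [-0.     0.    -0.007] w 0.0563 F [ 1.1 -0.3  0.2]
(np.float64(321.5634419659241), np.float64(192.3964051375887))
(np.float64(321.6660306369298), np.float64(204.01070321195948))
```

View pics/w1.png

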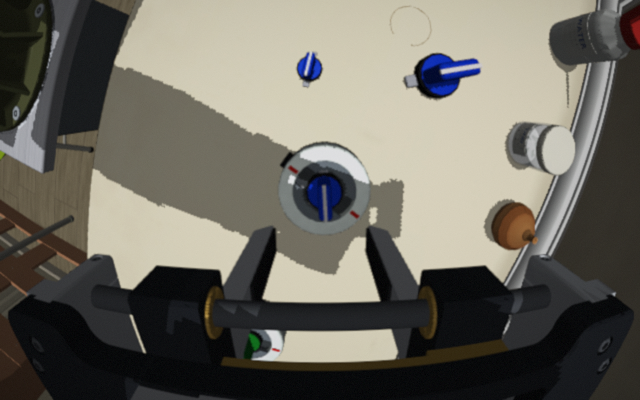

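The wrist view shows the lamp rim centred at about (324.5,189), the bar's white line from (323,186) to (324,220), and the red marks at (293,170) and (355,214).

```bash
python3 -c "
from h import *
import pickle
c=pickle.load(open('c1.pkl','rb'))
f=lambda u,v,z:onz(c,u,v,z,True)[:2]
a,b=f(323,186,.079),f(324,220,.079);print('bar',(a+b)/2,np.linalg.norm(a-b),np.degrees(np.arctan2(*(b-a)[::-1])))
a,b=f(293,170,.039),f(355,214,.039);print('marks',(a+b)/2,np.degrees(np.arctan2(*(b-a)[::-1])))
print('rim',f(324.5,189,.037))"
```

```text
bar [ 0.55524633 -0.03385698] 0.03000198407491776 -68.39073946543894
marks [ 0.55678376 -0.03399203] -16.286968888143726
rim [ 0.55570762 -0.03128866]
```

```bash
python3 -m jog '[[0.3,0.3,4,0,0,-0.018],[0.3,0.3,7,0,0,-0.018],[0.3,0.3,9,0,0,-0.018],[0.3,0.3,10.3,0,0,-0.018],[0.3,0.3,10.3,0,0,-0.018],[0.3,0.3,10.3,0,0,-0.018]]'
python3 -c "
from h import *
to(.5553,-.0343,.067,1.935)"
```

```text
time_s: 2.4
ee_pos: [0.5564, -0.0341, 0.2488]
eef_rot: [3.14, 0.001, 1.934]
force: [-0.1, 0.7, 0.4]
grip_width: 0.0562
grip_force: 0.0
t 2.4 row [ 0.02 -0.11  0.14] [ 0.001  0.001 -0.001] w 0.0562 F [-0.1  0.7  0.4]
```

```bash
python3 -m jog '[[0,-0.1,0.1,0,0,0],[0,-0.1,0.1,0,0,0],[0,-0.1,0.1,0,0,0],[0,-0.1,0.1,0,0,0],[0,-0.1,0.1,0,0,0],[0,-0.1,0.1,0,0,0],[0,-0.1,0.1,0,0,0],[0,-0.1,0.1,0,0,0]]' 0 15
```

```text
time_s: 3.2
ee_pos: [0.5553, -0.034, 0.2467]
eef_rot: [3.142, 0.0, 1.935]
force: [-0.1, -0.2, 0.8]
grip_width: 0.0117
grip_force: 15.0
```

```bash
python3 -m jog '[[0,0,0,0,0,-0.12],[0,0,0,0,0,-0.24],[0,0,0,0,0,-0.36],[0,0,0,0,0,-0.48],[0,0,0,0,0,-0.6],[0,0,0,0,0,-0.72],[0,0,0,0,0,-0.83],[0,0,0,0,0,-0.92]]'
python3 -c "
from h import *
print(ctrl.get_obs()['moment'])
c=ctrl.camera('wrist');cv2.imwrite('pics/w2.png',cv2.resize(c['img'][100:330,180:460],None,fx=2.5,fy=2.5))"
```

```text
time_s: 4.0
ee_pos: [0.5554, -0.0339, 0.2467]
eef_rot: [3.141, 0.0, 2.859]
force: [-0.3, 0.4, 0.5]
grip_width: 0.0122
grip_force: 15.0
[ 0.11939829 -0.13821868 -0.00486385]
```

View pics/w2.png

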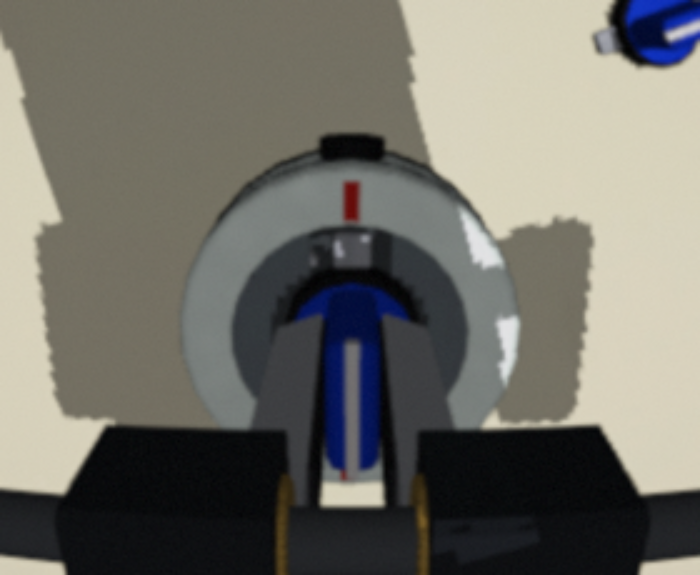

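The crop shows the bar line (352,340–470), the lug (352,250) and the red mark (351,200) all in line, so the filter is unlocked. I lift it straight up.

```bash
python3 -m jog '[[0,0,-0.5,0,0,0],[0,0,-1,0,0,0],[0,0,-1.5,0,0,0],[0,0,-2.5,0,0,0],[0,0,-4,0,0,0],[0,0,-7,0,0,0],[0,0,-10,0,0,0],[0,0,-10,0,0,0]]' - 20
python3 -c "
from h import *
to(.4635,.321,.17,2.859);print(ctrl.get_obs()['qpos'])"
```

```text
time_s: 4.85
ee_pos: [0.5556, -0.034, 0.3514]
eef_rot: [3.14, 0.007, 2.854]
force: [-0.1, 0.6, -1.0]
grip_width: 0.012
grip_force: 20.0
t 4.85 row [1.890e+01 3.143e+01 1.000e-02] [ 0.001  0.007 -0.005] w 0.012 F [-0.1  0.6 -1. ]
[-1.26885931e-01  3.61847391e-01  1.56690620e+00  1.42059222e-05
  1.20586033e+00 -1.41025695e+00]
```

```bash
python3 -m jog '[[2.4,4,0,0,0,0],[5,8.2,0,0,0,0],[7.6,12.5,0,0,0,0],[10.2,17,0,0,0,0],[12.8,21.2,0,0,0,0],[15.4,25.6,0,0,0,0],[17.5,29,0,0,0,0],[18.9,31.4,0,0,0,0]]'
python3 -c "
from h import *
to(.4635,.321,.046,2.859)
c=ctrl.camera('scene');cv2.imwrite('pics/s2.png',c['img'])"
```

```text
time_s: 5.65
ee_pos: [0.4615, 0.3232, 0.3465]
eef_rot: [-3.142, -0.0, 2.856]
force: [0.7, 0.0, -0.5]
grip_width: 0.0116
grip_force: 20.0
t 5.65 row [-0.25 -0.15 12.01] [-0.    -0.    -0.003] w 0.0116 F [ 0.7  0.  -0.5]
```

View pics/s2.png

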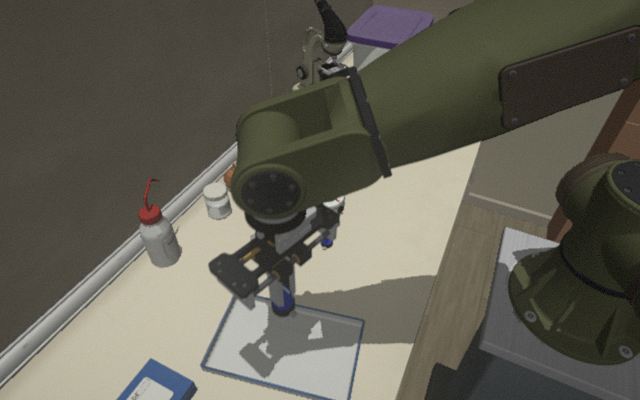

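The filter hangs upright in the gripper at (282,300), over the tray. I lower it.

```bash
python3 -m jog '[[0,0,3,0,0,0],[0,0,6,0,0,0],[0,0,9,0,0,0],[0,0,11,0,0,0],[0,0,11.8,0,0,0],[0,0,12,0,0,0],[0,0,12,0,0,0],[0,0,12,0,0,0]]'
python3 -c "
from h import *
to(.4615,.3232,.0443,2.856)"
```

```text
time_s: 6.5
ee_pos: [0.4631, 0.3208, 0.2278]
eef_rot: [3.14, 0.001, 2.855]
force: [0.7, -0.1, -0.5]
grip_width: 0.012
grip_force: 20.0
t 6.5 row [0.22 0.19 0.31] [ 0.001  0.001 -0.001] w 0.012 F [ 0.7 -0.1 -0.5]
```

```bash
python3 -m jog '[[0,0,0.1,0,0,0],[0,0,0.2,0,0,0],[0,0,0.25,0,0,0],[0,0,0.3,0,0,0],[0,0,0.3,0,0,0],[0,0,0.3,0,0,0]]'
```

```text
time_s: 7.1
ee_pos: [0.4629, 0.3207, 0.2243]
eef_rot: [3.141, 0.0, 2.855]
force: [-2.2, -1.9, 6.6]
grip_width: 0.012
grip_force: 20.0
```

Floor contact (6.6 N). I release and retreat upwards.

```bash
python3 -m jog '[[0,0,-0.05,0,0,0],[0,0,-0.05,0,0,0],[0,0,-0.05,0,0,0],[0,0,-0.05,0,0,0],[0,0,-0.05,0,0,0],[0,0,-0.05,0,0,0]]' 50
python3 -m jog '[[0,0,-1,0,0,0],[0,0,-3,0,0,0],[0,0,-6,0,0,0],[0,0,-10,0,0,0],[0,0,-14,0,0,0],[0,0,-14,0,0,0],[0,0,-14,0,0,0]]'
python3 -c "
from h import *
c=ctrl.camera('wrist');a=c['img'][80:330,130:510]
d=ctrl.camera('scene')['img'][130:400,180:400]
im=np.zeros((520,800,3),np.uint8);b=cv2.resize(a,(480,316));im[:316,:480]=b;d=cv2.resize(d,(320,393));im[:393,480:]=d
cv2.imwrite('pics/f.png',im)"
```

```text
time_s: 7.7
ee_pos: [0.4629, 0.3207, 0.2241]
eef_rot: [-3.142, -0.0, 2.855]
force: [0.7, -0.4, -0.1]
grip_width: 0.0472
grip_force: 0.0
time_s: 8.4
ee_pos: [0.4627, 0.3206, 0.3651]
eef_rot: [3.14, 0.001, 2.855]
force: [-0.4, -0.3, -0.6]
grip_width: 0.0469
grip_force: 0.0
```

View pics/f.png

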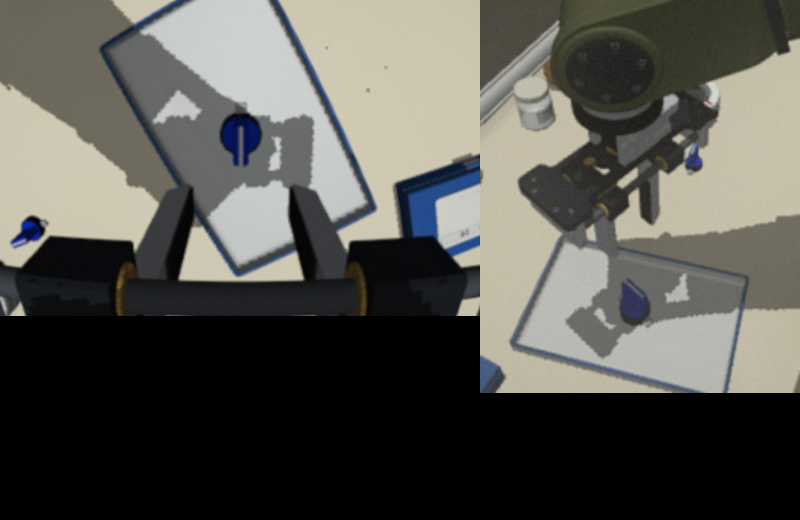

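The picture shows the blue filter upright near the middle of the tray, at (241,135) in the wrist view and (632,300) in the scene view. The gripper is clear of it.

```bash
python3 -c "
from station import ctrl
print(ctrl.hand_in())"
```

```text
the job is handed in; nothing more can be done
None
```

I unlocked the blue filter, lifted it out and stood it upright near the middle of the dissecting tray. The green filter was never touched, and I handed the job in at about 8.5 s; no verdict was shown.

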